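# Set three receiver capsules on their test probes in order

### The job

The receiver capsules lie in sliding test nests; with the fingertips, press gently down on the face of the capsule in the blue nest, then the yellow, then the red, each until its cup has sunk at least half of its 10 mm travel, where it stays by itself. Do not lift any capsule out, do not touch the reference capsule in the white nest, and leave the other things on the bench where they are.

Things in the scene. Friction and masses are not known exactly. Their poses are not given: they have to be found in the camera images.
- nest_blue: round blue plastic test nest fixed to the bench, 74 mm across, its blue rim 20 mm high, with a bore in which an aluminium cup slides; origin at the centre of its underside on the bench, z up. A small black terminal block, 12 mm high, sticks out 10 mm at its +x side.
- cup_blue (a joint): how far the aluminium cup (50 mm across) of the blue nest has been pushed straight down, m: 0 at the start (cup rim 30 mm above the bench), 0.010 at the end of its travel, where a sprung rubber bumper takes over: pressed on with over about 5 N, cup and bumper yield together by about 1 mm for every 3 N more, 5 mm at most, and spring back (this joint value stays 0.010). It moves against a steady friction of about 2.5 N with no spring and stays where it is left.
- seat_blue (a point): centre of the inner floor of the cup in the blue nest; goes down with the cup; 24 mm above the bench at the start. The cup wall stands 6 mm above this floor and leaves under 1 mm of play round the capsule.
- capsule_blue: loose receiver capsule (black ring, light grey round face), 40 mm across, 15 mm high, about 30 g, lying face up in the cup of the blue nest; origin at the centre of its underside, z up; its face is 14 to 15 mm above the origin, 38 to 39 mm above the bench at the start, and 19 mm above the nest's rim.
- nest_yellow: round yellow plastic test nest fixed to the bench, 74 mm across, its yellow rim 20 mm high, with a bore in which an aluminium cup slides; origin at the centre of its underside on the bench, z up. A small black terminal block, 12 mm high, sticks out 10 mm at its +x side.
- cup_yellow (a joint): how far the aluminium cup (50 mm across) of the yellow nest has been pushed straight down, m: 0 at the start (cup rim 30 mm above the bench), 0.010 at the end of its travel, where a sprung rubber bumper takes over: pressed on with over about 5 N, cup and bumper yield together by about 1 mm for every 3 N more, 5 mm at most, and spring back (this joint value stays 0.010). It moves against a steady friction of about 2.5 N with no spring and stays where it is left.
- seat_yellow (a point): centre of the inner floor of the cup in the yellow nest; goes down with the cup; 24 mm above the bench at the start. The cup wall stands 6 mm above this floor and leaves under 1 mm of play round the capsule.
- capsule_yellow: loose receiver capsule (black ring, light grey round face), 40 mm across, 15 mm high, about 30 g, lying face up in the cup of the yellow nest; origin at the centre of its underside, z up; its face is 14 to 15 mm above the origin, 38 to 39 mm above the bench at the start, and 19 mm above the nest's rim.
- nest_red: round red plastic test nest fixed to the bench, 74 mm across, its red rim 20 mm high, with a bore in which an aluminium cup slides; origin at the centre of its underside on the bench, z up. A small black terminal block, 12 mm high, sticks out 10 mm at its +x side.
- cup_red (a joint): how far the aluminium cup (50 mm across) of the red nest has been pushed straight down, m: 0 at the start (cup rim 30 mm above the bench), 0.010 at the end of its travel, where a sprung rubber bumper takes over: pressed on with over about 5 N, cup and bumper yield together by about 1 mm for every 3 N more, 5 mm at most, and spring back (this joint value stays 0.010). It moves against a steady friction of about 2.5 N with no spring and stays where it is left.
- seat_red (a point): centre of the inner floor of the cup in the red nest; goes down with the cup; 24 mm above the bench at the start. The cup wall stands 6 mm above this floor and leaves under 1 mm of play round the capsule.
- capsule_red: loose receiver capsule (black ring, light grey round face), 40 mm across, 15 mm high, about 30 g, lying face up in the cup of the red nest; origin at the centre of its underside, z up; its face is 14 to 15 mm above the origin, 38 to 39 mm above the bench at the start, and 19 mm above the nest's rim.
- nest_white: round white plastic test nest fixed to the bench, 74 mm across, its white rim 20 mm high, with a bore in which an aluminium cup slides; origin at the centre of its underside on the bench, z up. A small black terminal block, 12 mm high, sticks out 10 mm at its +x side.
- cup_white (a joint): how far the aluminium cup (50 mm across) of the white nest has been pushed straight down, m: 0 at the start (cup rim 30 mm above the bench), 0.010 at the end of its travel, where a sprung rubber bumper takes over: pressed on with over about 5 N, cup and bumper yield together by about 1 mm for every 3 N more, 5 mm at most, and spring back (this joint value stays 0.010). It moves against a steady friction of about 2.5 N with no spring and stays where it is left.
- seat_white (a point): centre of the inner floor of the cup in the white nest; goes down with the cup; 24 mm above the bench at the start. The cup wall stands 6 mm above this floor and leaves under 1 mm of play round the capsule.
- capsule_white: loose receiver capsule (black ring, light grey round face), 40 mm across, 15 mm high, about 30 g, lying face up in the cup of the white nest; origin at the centre of its underside, z up; its face is 14 to 15 mm above the origin, 38 to 39 mm above the bench at the start, and 19 mm above the nest's rim.
- screwdriver: loose screwdriver with yellow handle, 26x166x26 mm, long side along its y, near the front edge; origin at the centre of its underside; a bystander
- pliers: loose pliers with red handles, 53x178x15 mm, long side along its y, near the front edge; origin at the centre of its underside; a bystander
- keypad: loose steel keypad module, 78x62x18 mm; origin at the centre of its underside; a bystander. It lies beside the fixed green lever press, 0.44 m tall, which stands behind the nests (x 0.62 to 0.83, y -0.08 to 0.06); the ball of its lever overhangs at x 0.55 to 0.58, y 0.02 to 0.06, 0.41 to 0.44 m up, so swing the arm round drawn in towards its base
- hook_plate: loose steel angle bracket, 30x60x31 mm; origin at the centre of its underside; a bystander

How it is judged (in metres and radians):
On the way, in this order (a step that is already met when the one before it is completed fails the run):
1. the fingers push the capsule in the blue nest down at least 4 mm (value of joint cup_blue above 0.004 m and contact force between the fingers and capsule_blue above 0.3 N).
2. the fingers push the capsule in the yellow nest down at least 4 mm (value of joint cup_yellow above 0.004 m and contact force between the fingers and capsule_yellow above 0.3 N).
3. the fingers push the capsule in the red nest down at least 4 mm (value of joint cup_red above 0.004 m and contact force between the fingers and capsule_red above 0.3 N).
At the end, for the whole second after the job is handed in: The cups of the blue, yellow and red nests are pushed down more than 4 mm, the white one less than 2 mm, and all four capsules lie at rest in their cups (within 3 mm of the seat) (value of joint each of cup_blue, cup_yellow, cup_red above 0.004 m and value of joint cup_white below 0.002 m and distance between capsule_blue and seat_blue below 0.003 m and distance between capsule_yellow and seat_yellow below 0.003 m and distance between capsule_red and seat_red below 0.003 m and distance between capsule_white and seat_white below 0.003 m and linear speed of each of capsule_blue, capsule_yellow, capsule_red, capsule_white below 0.01 m/s); the robot touches nothing.
It fails at once if a nest was pushed down before its turn (order: blue, yellow, red) ((value of joint cup_yellow above 0.002 m and value of joint cup_blue below 0.004 m) or (value of joint cup_red above 0.002 m and value of joint cup_yellow below 0.004 m)).
It fails at once if the reference capsule in the white nest was touched or pushed down (value of joint cup_white above 0.002 m or contact force between any of the fingers, the arm and capsule_white above 0.3 N).
It fails at once if a capsule was lifted out of its cup (z of capsule_blue in the frame of seat_blue above 0.006 m or z of capsule_yellow in the frame of seat_yellow above 0.006 m or z of capsule_red in the frame of seat_red above 0.006 m or z of capsule_white in the frame of seat_white above 0.006 m).
It fails at once if a capsule was pressed hard (over 25 N) (contact force between any of the fingers, the arm and capsule_blue above 25 N or contact force between any of the fingers, the arm and capsule_yellow above 25 N or contact force between any of the fingers, the arm and capsule_red above 25 N).
It fails at once if a bystander was shifted more than 2 cm (distance of any of screwdriver, pliers, keypad, hook_plate from where it was at the start of the episode above 0.02 m).
It also fails if it takes over 51 s, if anything falls off the work surface, if the arm or the gripper's body presses on something with over 40 N, if the wrist force passes 120 N, or if a joint passes its speed limit or range.

### The arm

A 6-joint arm with a two-finger parallel gripper is mounted at the origin on a cart in front of the work surface, level with it; the furniture and walls round the work are solid. World frame = base frame: x ahead of the robot, y to its left, z up, the work surface at z = 0. Lengths are in m, angles in degrees, forces in N, time in s.
With the tool pointing down it reaches from about 0.3 to 0.75 m from the base axis. Payload 8.5 kg.
Tool frame: the origin (TCP) lies between the finger pads; the fingertips stand 14 mm ahead of it and the grasp point (between the pads) lies 5 mm behind it; x points along the fingers, z is the direction in which the jaws open and shut, and the axes are right-handed (so a half turn about x gives the same grasp; the last joint's range is limited). The gripper opens to 85 mm and grips with 20 to 120 N. Pads are 22 mm wide; open, the fingers measure 114 mm over their backs; the gripper's body (76 mm by 85 mm) begins 54 mm behind the grasp point. The pads swing forward as they close: fully open they stand 13 mm farther back than shut.
Start: joints at [59.685, 21.807, 74.336, -0, 83.858, -12.336], TCP at [0.17, 0.523, 0.223] pointing down, gripper open.
Joint ranges: [-178.18, 178.18], [-50.72, 133.34], [12.68, 142.11], [-81.47, 261.47], [9.98, 163.14], [-165.26, 165.26]. Speed limits (degrees/s): [136.94, 136.94, 180, 180, 180, 180].

### API

Orientations are given as a 3x3 rotation matrix whose columns are the frame's x, y, z axes.
In Python, from rig import env gives the robot as it stands.
- The arm moves only by the shell command python3 -m jog 'ROWS' [FORCE]. ROWS is JSON, a list of rows, each a list of 5 numbers: the opening, from -1 (shut) to 1 (fully open), so that 0 is half open, then the shift along the tool's x, y, z in m, then the turn about the tool's x in rad. In form: [[claw, dx, dy, dz, yaw], ...]. A call has 1 to 20 rows; each row is the pose to reach, as a shift and turn from the pose commanded when the call began, along the tool's axes at that moment; what a row does not reach only later rows make up. A row lasts 1/10 s, in which the tool goes at most 50 mm and 8.59 degrees, less where a joint would pass 70% of its speed; a pose out of reach is approached as far as the arm can. A call with a gripper value outside its range is refused whole. The fingers move at their own pace and stop on an object; FORCE is the grip in N (left out, the last holds). Time passes only in rows, so rows that repeat a pose let the fingers close. It gives the time, the measured TCP pose, the force and the opening at its end, in the units of the state.
- env.observe(): the state, without advancing time (a new reading comes with each control period).
- env.get_image(name): name is "scene" or "top"; returns the picture (480x640x3 uint8, red, green, blue); there is no depth.
- env.camera_model(name): a dict with "fx", "fy", "cx", "cy" (pixels), "k1" (the pictures are not rectified: a ray, as slopes to the right and down, at radius r is drawn at 1 + k1 r^2 times it, then the intrinsics apply), "origin" and "orientation" of the camera in the world. Camera axes: x right, y up, looking along -z (the intrinsics and any distortion apply to the point x, -y, -z); pixel columns grow to the right and rows downward; lengths in m; the calibration is good to about 2 mm. A picture is of the moment at which its call begins. camera_model takes no time and is no camera call.
- env.close_job(): hands the job in, once; it reports no verdict.
The state is a dict: "time_s": time; "q": joint angles; "qvel": joint speeds; "joint_efforts": joint torques, N m; "position": TCP position; "tool_rot": TCP orientation; "ft_force": force on the tool from outside, world axes, zero at the start; "wrist_torque": the same for the moment, N m; "grip_width": finger opening in m.
Only numpy, scipy, OpenCV 4.12 (cv2) and the standard library are available. Lean on these libraries where they do the work, as an engineer would, in place of code of your own. Each camera call takes 0.05 s, during which the arm holds its last target.

## Working session

There is one attempt and no reset: what is moved stays moved. The work goes in short steps, Python scripts to look and compute and a shell command to move; the robot and the scene stay as the last step left them, time stands still between calls to the robot, and variables do not carry over. Pictures are saved under pics/ and viewed, and the job is handed in when it is done.

```bash
mkdir -p pics; ls
python3 - <<'E'
from rig import env
import cv2
s=env.observe()
for k,v in s.items(): print(k,v)
for n in("scene","top"):
    cv2.imwrite(f"pics/{n}0.png",env.get_image(n)[:,:,::-1]); print(env.camera_model(n))
E
```

```text
pics
time_s 0.0
q [ 5.96840283e+01  2.18407647e+01  7.43867411e+01 -5.46421107e-04
  8.38598492e+01 -1.23365134e+01]
qvel [-0.06738552 -0.05125454  0.063925   -0.05470603  0.03440844 -0.01906562]
joint_efforts [ 1.03854768e-05 -4.48472071e+01 -2.31275189e+01 -1.95749567e-04
  4.89839644e-03 -1.21257688e-05]
position [0.16961423 0.52284939 0.22250222]
tool_rot [[-7.61400366e-04 -9.51167440e-01  3.08674457e-01]
 [-1.32093227e-03  3.08675234e-01  9.51166576e-01]
 [-9.99998838e-01  3.16480527e-04 -1.49145320e-03]]
ft_force [-0.2786521  -0.51640334  0.27539563]
wrist_torque [ 0.00135936 -0.00844757  0.06000381]
grip_width 0.08550330312016265
{'fx': 454.4502321042476, 'fy': 454.4502321042476, 'cx': 319.1966693276422, 'cy': 239.05899127801035, 'k1': -0.05222943461809077, 'origin': array([-0.10379914, -0.37353971,  0.49300308]), 'orientation': array([[ 0.57502446,  0.42425931, -0.69953621],
       [-0.81797851,  0.28134406, -0.5017536 ],
       [-0.01606328,  0.86072618,  0.50881472]])}
{'fx': 602.1586431630807, 'fy': 602.1586431630807, 'cx': 317.02295588358993, 'cy': 247.69213692361595, 'k1': 0.010791185482162504, 'origin': array([0.38409027, 0.04209385, 1.22430609]), 'orientation': array([[-0.01884457,  0.99467764, -0.10129796],
       [-0.9998159 , -0.01911352, -0.00168507],
       [-0.00361226,  0.10124756,  0.99485471]])}
```

View pics/top0.png

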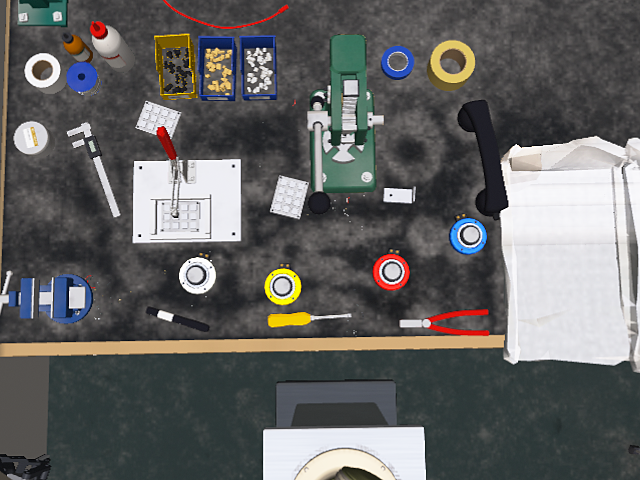

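View pics/scene0.png

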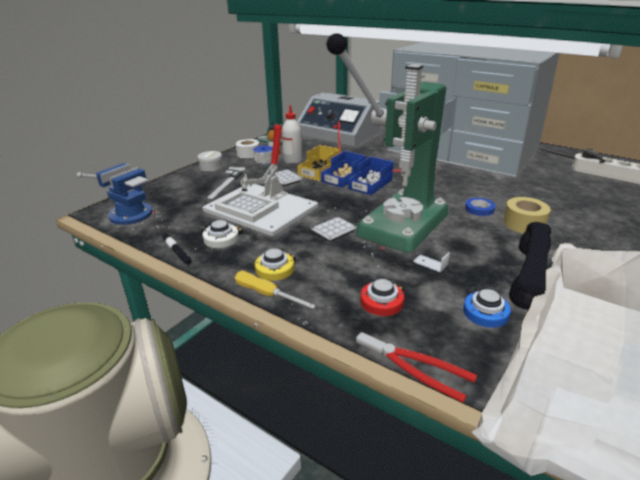

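The top view shows blue at about (468,236), yellow (283,286), red (391,272) and white (197,275). The scene view shows the same four nests, with the bag and handset beside blue. Next I measure positions using masks in both views.

```bash
cat > h.py <<'E'
import numpy as np, cv2
from rig import env
def px2ray(n,u,v):
    c=env.camera_model(n); d=np.array([(u-c['cx'])/c['fx'],(v-c['cy'])/c['fy']])
    p=d.copy()
    for _ in range(20): p=d/(1+c['k1']*(p@p))
    r=c['orientation']@np.array([p[0],-p[1],-1.]); return np.array(c['origin']),r
def onplane(n,u,v,z):
    o,r=px2ray(n,u,v); return o+r*(z-o[2])/r[2]
HUE={'blue':(100,115),'yellow':(24,33),'red':(-6,6)}
def mask(img,col):
    h=cv2.cvtColor(img,cv2.COLOR_RGB2HSV).astype(int); H=h[...,0]
    lo,hi=HUE[col]
    m=((H>=lo)&(H<=hi))|(H-180>=lo)
    return (m&(h[...,1]>130)&(h[...,2]>90)).astype(np.uint8)
E
python3 - <<'E'
from h import *
G={'top':{'blue':(468,236),'yellow':(283,286),'red':(391,272),'white':(197,275)},'scene':{'blue':(487,306),'yellow':(274,263),'red':(382,296),'white':(221,234)}}
for n in G:
    img=cv2.imread(f'pics/{n}0.png')[:,:,::-1].copy()
    for c,(u,v) in G[n].items():
        if c!='white':
            m=mask(img,c)
        else:
            h=cv2.cvtColor(img,cv2.COLOR_RGB2HSV); m=((h[...,2]>150)&(h[...,1]<60)).astype(np.uint8)
        w=np.zeros_like(m); r=30; w[v-r:v+r,u-r:u+r]=m[v-r:v+r,u-r:u+r]
        cs,_=cv2.findContours(w,cv2.RETR_EXTERNAL,cv2.CHAIN_APPROX_NONE)
        k=max(cs,key=cv2.contourArea); hull=cv2.convexHull(k)[:,0].astype(float)
        P=np.array([onplane(n,a,b,0.02)[:2] for a,b in hull])
        (cx,cy),ax,an=cv2.fitEllipse(P.astype(np.float32)*1000)
        print(n,c,'rim ellipse c',round(cx,1),round(cy,1),'axes',np.round(ax,1))
        # light face
        h=cv2.cvtColor(img,cv2.COLOR_RGB2HSV); 
    r=32
    tiles=[cv2.resize(img[v-r:v+r,u-r:u+r],(380,380)//np.array(1) if 0 else (290,290),interpolation=cv2.INTER_CUBIC) for u,v in G[n].values()]
    cv2.imwrite(f'pics/crop_{n}.png',np.vstack([np.hstack(tiles[:2]),np.hstack(tiles[2:])])[:,:,::-1])
E
```

```text
top blue rim ellipse c 524.9 -259.6 axes [73.4 75.1]
top yellow rim ellipse c 430.5 114.7 axes [72.1 73.2]
top red rim ellipse c 455.4 -102.2 axes [73.7 74.1]
top white rim ellipse c 456.3 285.3 axes [72.7 73.6]
scene blue rim ellipse c 517.0 -259.6 axes [74.9 94.2]
scene yellow rim ellipse c 404.4 105.2 axes [ 85.1 135.8]
scene red rim ellipse c 448.4 -104.6 axes [76.1 96.2]
scene white rim ellipse c 371.3 989.9 axes [ 137.4 1195.8]
```

View pics/crop_top.png

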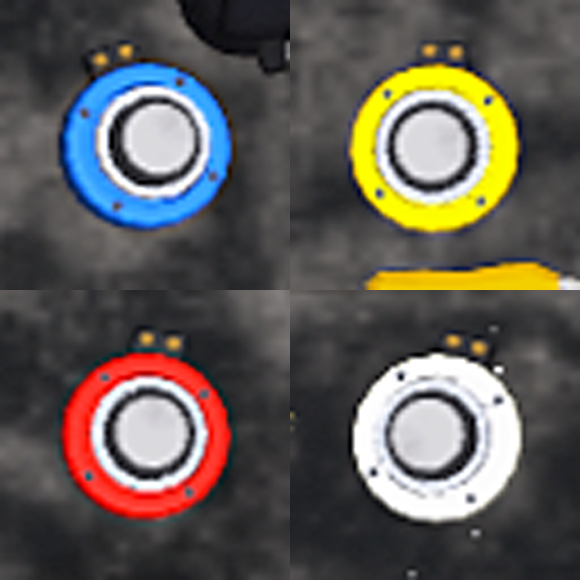

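View pics/crop_scene.png

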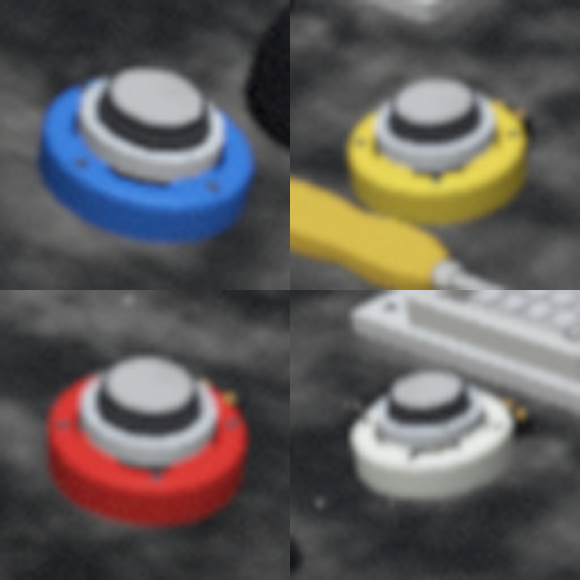

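The crops show each rim clearly, with the light face inside a black ring, and the top-view diameters match 74 mm. I cross-check by triangulating the faces across the two views.

```bash
cat >> h.py <<'E'
def face(img,u,v,r=10):
    h=cv2.cvtColor(img,cv2.COLOR_RGB2HSV); m=((h[...,2]>150)&(h[...,1]<60)).astype(np.uint8)
    n,l,st,ce=cv2.connectedComponentsWithStats(m,connectivity=4)
    k=l[v,u]; return ce[k],st[k]
def tri(a,b):
    o1,d1=px2ray('top',*a); o2,d2=px2ray('scene',*b)
    t=np.linalg.lstsq(np.stack([d1,-d2],1),o2-o1,rcond=None)[0]
    p,q=o1+d1*t[0],o2+d2*t[1]; return (p+q)/2,np.linalg.norm(p-q)
E
python3 - <<'E'
from h import *
T={'blue':(470,234),'yellow':(283,286),'red':(391,272),'white':(195,275)}
S={'blue':(489,299),'yellow':(274,255),'red':(383,286),'white':(221,226)}
it=cv2.imread('pics/top0.png')[:,:,::-1].copy(); isc=cv2.imread('pics/scene0.png')[:,:,::-1].copy()
for c in T:
    a,sa=face(it,*T[c]); b,sb=face(isc,*S[c]); p,e=tri(a,b)
    print(c,np.round(a,1),sa[2:],np.round(b,1),sb[2:],'tri',np.round(p*1000,1),'gap',round(e*1000,1),'top@38.5',np.round(onplane('top',*a,.0385)[:2]*1000,1),'scene@38.5',np.round(onplane('scene',*b,.0385)[:2]*1000,1))
# heights: phone, bag, via hand
E
```

```text
blue [470.6 234.1] [ 16  15 194] [489.1 295. ] [ 19  11 170] tri [ 525.5 -259.    40.6] gap 2.0 top@38.5 [ 526.1 -260.5] scene@38.5 [ 527.7 -257.7]
yellow [281.7 285.7] [ 16  16 200] [273.2 252.9] [ 17   9 118] tri [430.6 115.4  39.8] gap 1.3 top@38.5 [431.1 115. ] scene@38.5 [431.7 117.3]
red [392.  270.9] [ 15  15 191] [382.6 284.5] [ 19  12 166] tri [ 455.5 -101.8   40.4] gap 1.6 top@38.5 [ 456.1 -102.7] scene@38.5 [ 457.4 -100.1]
white [194.9 274.4] [ 16  16 194] [218.7 223.4] [15  8 85] tri [455.9 286.1  39.7] gap 1.7 top@38.5 [456.6 285.8] scene@38.5 [456.9 288.6]
```

Each face triangulates to about 40 mm high (38.5 expected, ±2), with ray gaps of 2 mm or less, and matches the rim centres. That gives blue (526,-260), yellow (431,115), red (456,-102) and white (456,286). Before approaching blue I check the heights of the handset and bag.

Run:
```python
import cv2,numpy as np
a=cv2.imread('pics/top0.png')[90:290,440:640]; b=cv2.imread('pics/scene0.png')[200:400,440:640]
cv2.imwrite('pics/bag.png',np.hstack([cv2.resize(x,(400,400),interpolation=2) for x in(a,b)]))
```

```text
(no output)
```

View pics/bag.png

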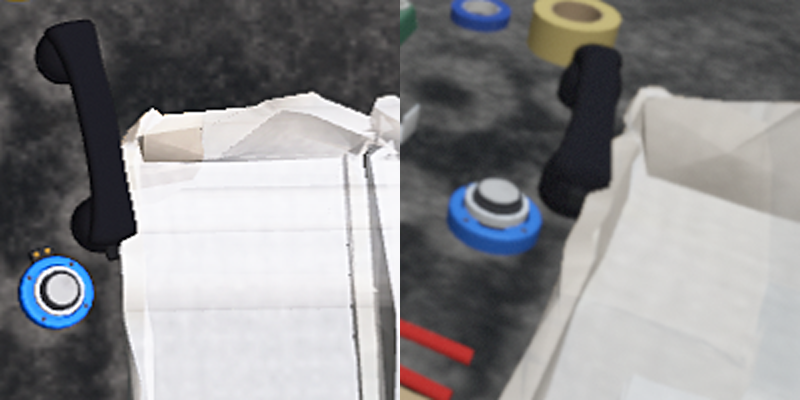

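The bag's top corner appears at (515,145) in the top view and (562,246) in the scene view. The handset's near end is at about (505,207) in the top view and (544,292) in the scene view.

Run:
```python
from h import *
print('bag',tri((515,145),(562,246)));print('phone',tri((505,207),(544,292)))
for z in(0,.08,.15):print(z,onplane('top',502,245,z),onplane('top',492,205,z))
s=env.observe();R=s['tool_rot'];p=s['position']
for t in([.526,-.2598,.223],[.35,.13,.223]):print(np.round(R.T@(np.array(t)-p),4))
```

```text
bag (array([ 0.69194127, -0.33757408,  0.07614683]), np.float64(0.0140957981273239))
phone (array([ 0.57851866, -0.33057308,  0.04264476]), np.float64(0.0013644976911161863))
0 [ 0.50702065 -0.33327603  0.        ] [ 0.58998866 -0.31690034  0.        ]
0.08 [ 0.49898799 -0.30874818  0.08      ] [ 0.57653461 -0.29344253  0.08      ]
0.15 [ 0.49195942 -0.28728632  0.15      ] [ 0.56476232 -0.27291695  0.15      ]
[ 2.000e-04 -5.806e-01 -6.345e-01]
[-1.000e-04 -2.928e-01 -3.180e-01]
```

The handset is about 45 mm high and the bag about 80 mm. The gripper body stays at or above about 100 mm when pressing, so both clear. I shut the gripper, go above blue, and square the tool to the world axes (tool y = -x, tool z = +y).

```bash
python3 -m jog '[[-1,0,-0.01,-0.011,0],[-1,0,-0.03,-0.033,-0.02],[-1,0,-0.06,-0.066,-0.05],[-1,0,-0.09,-0.099,-0.08],[-1,0,-0.12,-0.131,-0.11],[-1,0,-0.15,-0.164,-0.14],[-1,0,-0.18,-0.197,-0.17],[-1,0,-0.21,-0.23,-0.2],[-1,0,-0.24,-0.262,-0.23],[-1,0,-0.27,-0.295,-0.25],[-1,0,-0.3,-0.328,-0.27],[-1,0,-0.33,-0.361,-0.29],[-1,0,-0.36,-0.393,-0.314],[-1,0,-0.39,-0.426,-0.314],[-1,0,-0.42,-0.459,-0.314],[-1,0,-0.45,-0.492,-0.314],[-1,0,-0.48,-0.525,-0.314],[-1,0,-0.51,-0.557,-0.314],[-1,0,-0.54,-0.59,-0.314],[-1,0,-0.56,-0.612,-0.314]]' 20
```

```text
time_s: 2.1
position: [0.514, -0.2344, 0.2224]
tool_rot: [[-0.001, -1.0, 0.001], [0.0, 0.001, 1.0], [-1.0, 0.001, 0.0]]
ft_force: [0.4, 0.7, 0.7]
grip_width: 0.0002
```

```bash
python3 -m jog '[[-1,0.01,-0.006,-0.013,0],[-1,0.04,-0.012,-0.0252,0],[-1,0.07,-0.012,-0.0252,0],[-1,0.1,-0.012,-0.0252,0],[-1,0.125,-0.012,-0.0252,0],[-1,0.135,-0.012,-0.0252,0],[-1,0.14,-0.012,-0.0252,0],[-1,0.14,-0.012,-0.0252,0],[-1,0.14,-0.012,-0.0252,0]]'
python3 - <<'E'
from h import *
s=env.observe();print(s['position'],s['q'],s['ft_force'])
a=env.get_image('top')[90:290,400:600];b=env.get_image('scene')[180:380,400:600]
cv2.imwrite('pics/b1.png',np.hstack([cv2.resize(x,(400,400),interpolation=2) for x in(a,b)])[:,:,::-1])
E
```

```text
time_s: 3.0
position: [0.526, -0.2572, 0.0842]
tool_rot: [[0.002, -1.0, -0.0], [-0.001, -0.0, 1.0], [-1.0, -0.002, -0.001]]
ft_force: [-0.1, 1.0, 0.6]
grip_width: 0.0003
[ 0.52596516 -0.25722152  0.08424623] [-3.76381355e+01  3.27366498e+01  8.02762283e+01  6.92029238e-04
  6.68764265e+01 -1.27659574e+02] [-0.1272237   0.98843282  0.5590576 ]
```

View pics/b1.png

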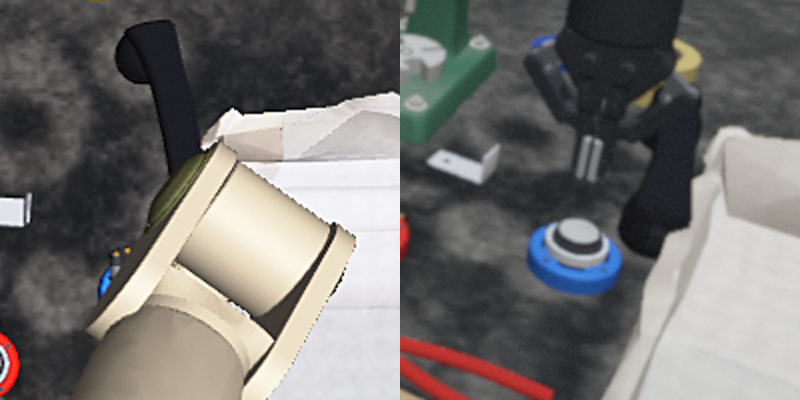

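The scene view shows the shut fingers right over the blue capsule, tips at about (495,270). Across y the gripper knuckles come close to the bag edge, so I turn the tool 90° to put them along x.

```bash
python3 -m jog '[[-1,0,0,0,0.1],[-1,0,0,0,0.24],[-1,0,0,0,0.38],[-1,0,0,0,0.52],[-1,0,0,0,0.66],[-1,0,0,0,0.8],[-1,0,0,0,0.94],[-1,0,0,0,1.08],[-1,0,0,0,1.22],[-1,0,0,0,1.36],[-1,0,0,0,1.5],[-1,0,0,0,1.57],[-1,0,0,0,1.57],[-1,0,0,0,1.57],[-1,0,0,0,1.57]]'
python3 - <<'E'
from h import *
s=env.observe();print(s['position'],s['ft_force'])
b=env.get_image('scene')[180:380,400:600]
s=env.observe();print(s['position'],s['ft_force'])
cv2.imwrite('pics/b2.png',cv2.resize(b,(600,600),interpolation=2)[:,:,::-1])
E
```

```text
time_s: 4.6
position: [0.5256, -0.2571, 0.0834]
tool_rot: [[0.0, -0.002, 1.0], [-0.0, 1.0, 0.002], [-1.0, -0.0, 0.0]]
ft_force: [0.7, 0.7, -0.3]
grip_width: -0.0001
[ 0.52559241 -0.25710062  0.08339026] [ 0.66774111  0.74293318 -0.28764424]
[ 0.52556515 -0.25707768  0.08328266] [-0.57188142  0.92804593 -0.29096798]
```

View pics/b2.png

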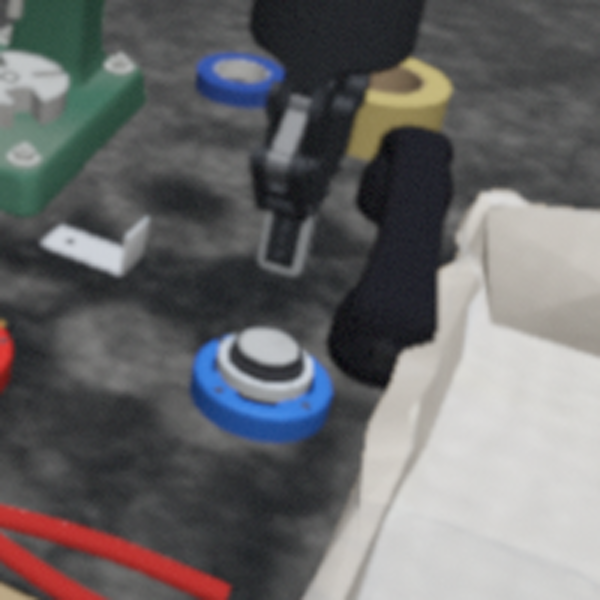

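The tip centre is at about (494,269) in the scene view, above the face at (490,296). The handset clears it to the right.

Run:
```python
from h import *
o,r=px2ray('scene',494,269); t=((np.array([.5256,-.2571])-o[:2])@r[:2])/(r[:2]@r[:2]); print(o+r*t)
```

```text
[ 0.52554776 -0.25681834  0.09033665]
```

The tip image puts the fingertips near z≈0.085, higher than TCP−14 mm (0.069). So I go down by force feedback instead of trusting either number.

```bash
python3 -m jog '[[-1,0.006,-0.0027,0,0],[-1,0.014,-0.0027,0,0],[-1,0.02,-0.0027,0,0],[-1,0.024,-0.0027,0,0],[-1,0.026,-0.0027,0,0],[-1,0.026,-0.0027,0,0],[-1,0.026,-0.0027,0,0]]'
python3 - <<'E'
from h import *
b=env.get_image('scene')[180:380,400:600]
s=env.observe();print(s['position'],s['ft_force'])
cv2.imwrite('pics/b3.png',cv2.resize(b,(600,600),interpolation=2)[:,:,::-1])
E
```

```text
time_s: 5.35
position: [0.5256, -0.2598, 0.0573]
tool_rot: [[0.0, -0.001, 1.0], [-0.0, 1.0, 0.001], [-1.0, -0.0, 0.0]]
ft_force: [-0.6, -0.1, 0.1]
grip_width: 0.0002
[ 0.52567132 -0.25981724  0.05737713] [ 0.57078788 -0.67441988  0.5077516 ]
```

View pics/b3.png

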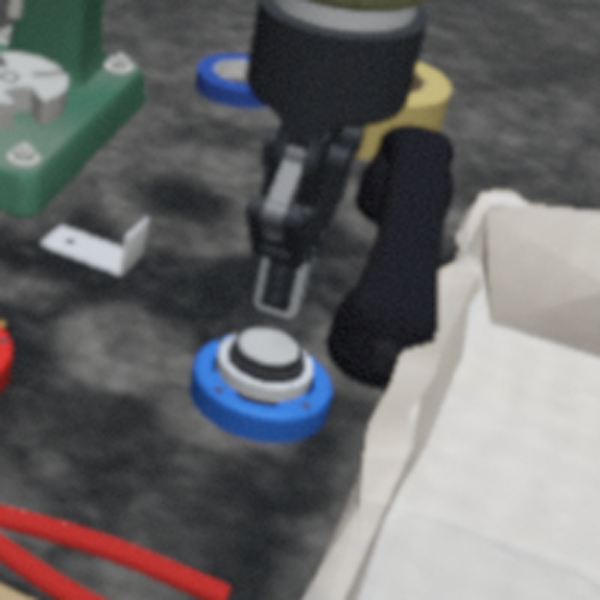

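The fingers hang centred over the face with a visible gap; the tip is at about (277,315) in the crop and the face at (272,347). I keep going in small steps.

```bash
python3 -m jog '[[-1,0.001,0,0,0],[-1,0.002,0,0,0],[-1,0.003,0,0,0],[-1,0.004,0,0,0],[-1,0.005,0,0,0],[-1,0.006,0,0,0]]'; python3 -m jog '[[-1,0.001,0,0,0],[-1,0.002,0,0,0],[-1,0.003,0,0,0]]';  python3 -m jog '[[-1,0.001,0,0,0],[-1,0.002,0,0,0],[-1,0.003,0,0,0]]'
```

```text
time_s: 6.0
position: [0.5255, -0.2597, 0.051]
tool_rot: [[-0.0, -0.001, 1.0], [0.0, 1.0, 0.001], [-1.0, 0.0, -0.0]]
ft_force: [-1.0, -0.4, -0.4]
grip_width: -0.0004
time_s: 6.3
position: [0.5255, -0.2598, 0.048]
tool_rot: [[0.0, -0.001, 1.0], [0.0, 1.0, 0.001], [-1.0, 0.0, 0.0]]
ft_force: [0.7, -0.0, 0.2]
grip_width: 0.0003
time_s: 6.6
position: [0.5255, -0.2598, 0.045]
tool_rot: [[0.0, -0.001, 1.0], [-0.0, 1.0, 0.001], [-1.0, -0.0, 0.0]]
ft_force: [0.5, -0.0, 0.6]
grip_width: 0.0001
```

```bash
python3 -m jog '[[-1,0.001,0,0,0],[-1,0.002,0,0,0],[-1,0.003,0,0,0]]';  python3 -m jog '[[-1,0.001,0,0,0],[-1,0.002,0,0,0],[-1,0.002,0,0,0]]'
python3 - <<'E'
from h import *
b=env.get_image('scene')[180:380,400:600]
s=env.observe();print(s['position'],s['ft_force'])
cv2.imwrite('pics/b4.png',cv2.resize(b,(600,600),interpolation=2)[:,:,::-1])
E
```

```text
time_s: 6.9
position: [0.5255, -0.2597, 0.042]
tool_rot: [[-0.0, -0.001, 1.0], [0.0, 1.0, 0.001], [-1.0, 0.0, -0.0]]
ft_force: [0.1, 0.6, 0.3]
grip_width: -0.0002
time_s: 7.2
position: [0.5255, -0.2597, 0.04]
tool_rot: [[-0.0, -0.001, 1.0], [0.0, 1.0, 0.001], [-1.0, 0.0, -0.0]]
ft_force: [0.2, -0.4, 0.1]
grip_width: -0.0002
[ 0.52550584 -0.25973189  0.04006454] [-0.38587851 -0.17235654  0.25912014]
```

View pics/b4.png

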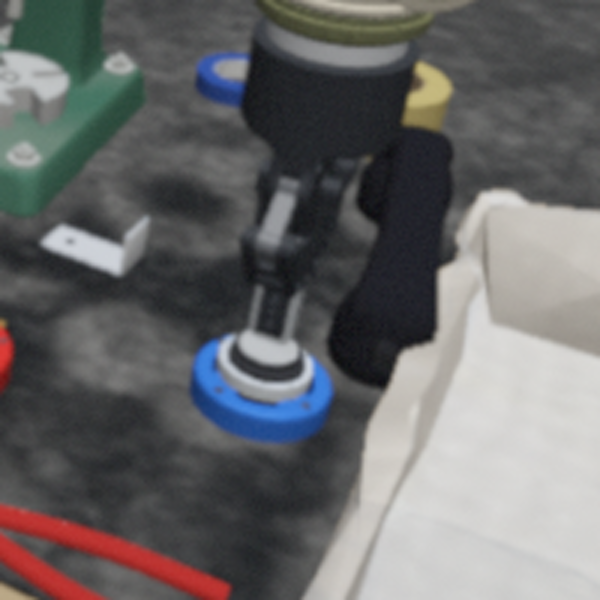

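The finger bottom may be just above the face or hidden behind its rear edge, and this crop doesn't settle which. I zoom in and check the geometry.

Run:
```python
from h import *
b=env.get_image('scene'); 
cv2.imwrite('pics/b5.png',cv2.resize(b[265:325,455:525],(700,600),interpolation=cv2.INTER_CUBIC)[:,:,::-1])
t=env.get_image('top'); cv2.imwrite('pics/t5.png',cv2.resize(t[180:300,400:560],(800,600),interpolation=cv2.INTER_CUBIC)[:,:,::-1])
for z in(.026,.0385,.045): print(z,onplane('scene',400+273/3,180+337/3,z))
```

```text
0.026 [ 0.55396801 -0.25489917  0.026     ]
0.0385 [ 0.53636193 -0.25807475  0.0385    ]
0.045 [ 0.52720678 -0.25972605  0.045     ]
```

View pics/b5.png

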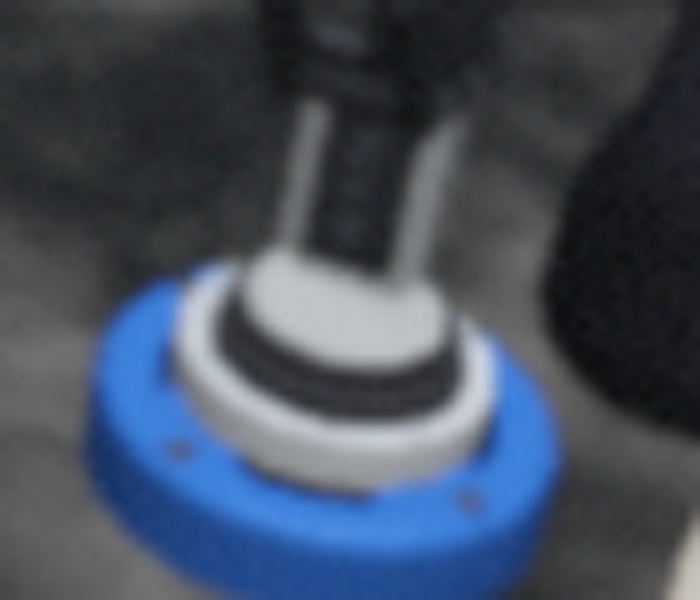

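View pics/t5.png

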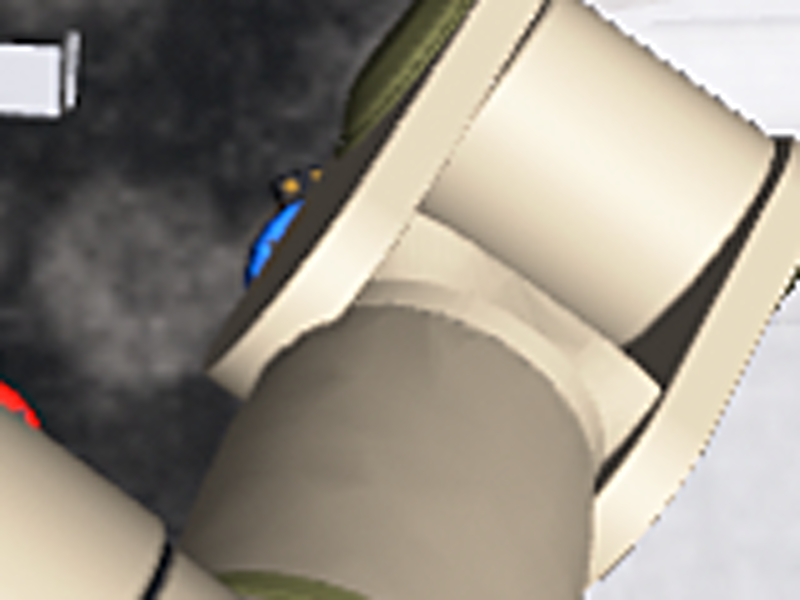

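The finger's bottom edge overlaps the face at about (490,292), so it is in front of the capsule, above the face and laterally centred. The zero force agrees. I keep going down, watching force.

```bash
for i in 1; do python3 -m jog '[[-1,0.001,0,0,0],[-1,0.002,0,0,0],[-1,0.002,0,0,0]]'; python3 -m jog '[[-1,0.001,0,0,0],[-1,0.002,0,0,0],[-1,0.002,0,0,0]]'; python3 -m jog '[[-1,0.001,0,0,0],[-1,0.002,0,0,0],[-1,0.002,0,0,0]]';done | grep -v rot
python3 - <<'E'
from h import *
b=env.get_image('scene'); 
cv2.imwrite('pics/b6.png',cv2.resize(b[265:325,455:525],(700,600),interpolation=cv2.INTER_CUBIC)[:,:,::-1])
E
```

```text
time_s: 7.65
position: [0.5254, -0.2597, 0.0379]
ft_force: [-0.6, -0.1, 0.3]
grip_width: -0.0001
time_s: 7.95
position: [0.5254, -0.2597, 0.0359]
ft_force: [0.7, -0.0, 0.4]
grip_width: -0.0001
time_s: 8.25
position: [0.5255, -0.2597, 0.034]
ft_force: [-0.6, -0.5, -0.3]
grip_width: -0.0002
```

View pics/b6.png

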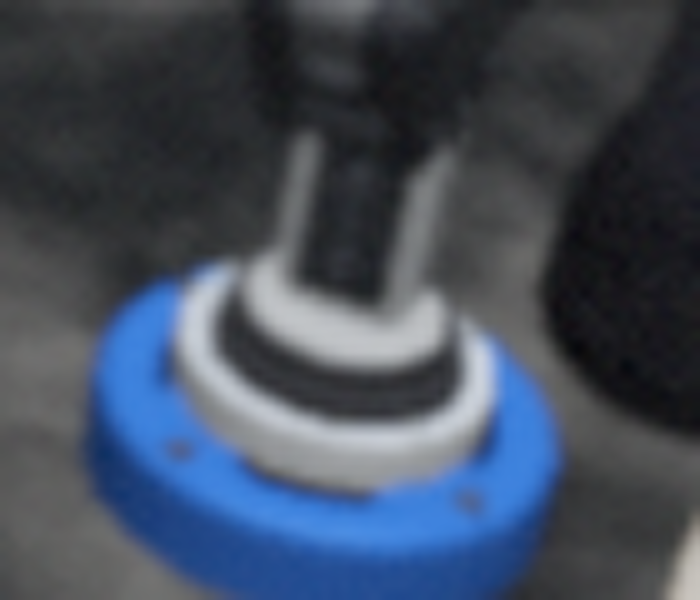

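The finger edge is now at the middle of the face and the cup hasn't moved. I keep going.

```bash
(python3 -m jog '[[-1,0.001,0,0,0],[-1,0.002,0,0,0],[-1,0.002,0,0,0]]'; python3 -m jog '[[-1,0.001,0,0,0],[-1,0.002,0,0,0],[-1,0.002,0,0,0]]') | grep -v rot
```

```text
time_s: 8.6
position: [0.5254, -0.2597, 0.032]
ft_force: [0.2, -0.6, -0.2]
grip_width: 0.0
time_s: 8.9
position: [0.5255, -0.2597, 0.0301]
ft_force: [-0.2, 0.0, 0.1]
grip_width: -0.0001
```

```bash
(python3 -m jog '[[-1,0.001,0,0,0],[-1,0.002,0,0,0],[-1,0.002,0,0,0]]'
python3 - <<'E'
from h import *
b=env.get_image('scene'); 
cv2.imwrite('pics/b7.png',cv2.resize(b[265:325,455:525],(700,600),interpolation=cv2.INTER_CUBIC)[:,:,::-1])
E
) | grep -v rot
```

```text
time_s: 9.2
position: [0.5255, -0.2598, 0.0281]
ft_force: [-0.4, -0.7, 0.1]
grip_width: 0.0007
```

View pics/b7.png

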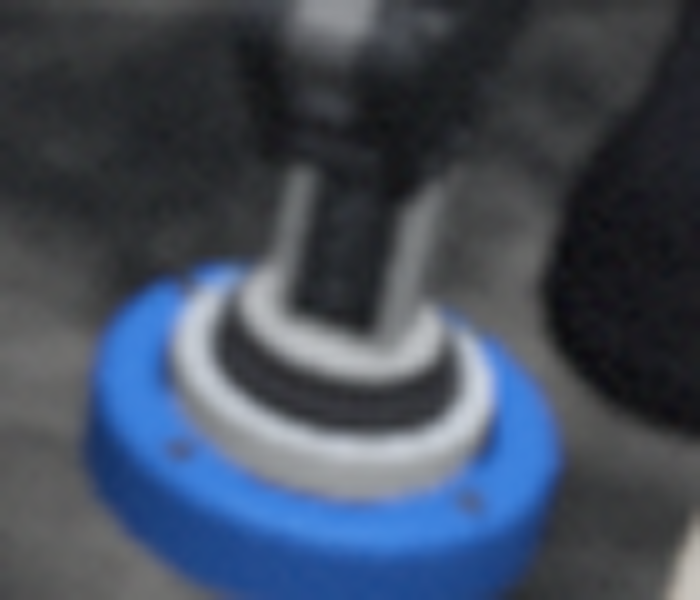

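The face front edge dropped from about y=370 to 383 in this crop, so the cup is going down (about 2–2.5 mm). The reported wrist force stays near 0, so that reading can't be trusted here and I judge by the pictures. About 4.5 mm more should do it.

```bash
(python3 -m jog '[[-1,0.001,0,0,0],[-1,0.002,0,0,0],[-1,0.003,0,0,0],[-1,0.004,0,0,0],[-1,0.0045,0,0,0],[-1,0.0045,0,0,0]]'
python3 - <<'E'
from h import *
b=env.get_image('scene'); s=env.observe();print(s['ft_force'],s['joint_efforts'])
cv2.imwrite('pics/b8.png',cv2.resize(b[265:325,455:525],(700,600),interpolation=cv2.INTER_CUBIC)[:,:,::-1])
E
) | grep -v rot
```

```text
time_s: 9.85
position: [0.5255, -0.2597, 0.0235]
ft_force: [0.3, -0.2, 0.6]
grip_width: 0.0002
[-0.51595772 -0.78270448 -0.1835884 ] [ 1.70176540e-02 -5.23012877e+01 -1.68981063e+01 -2.46159252e-03
  4.08507837e-02 -1.67825810e-04]
```

View pics/b8.png

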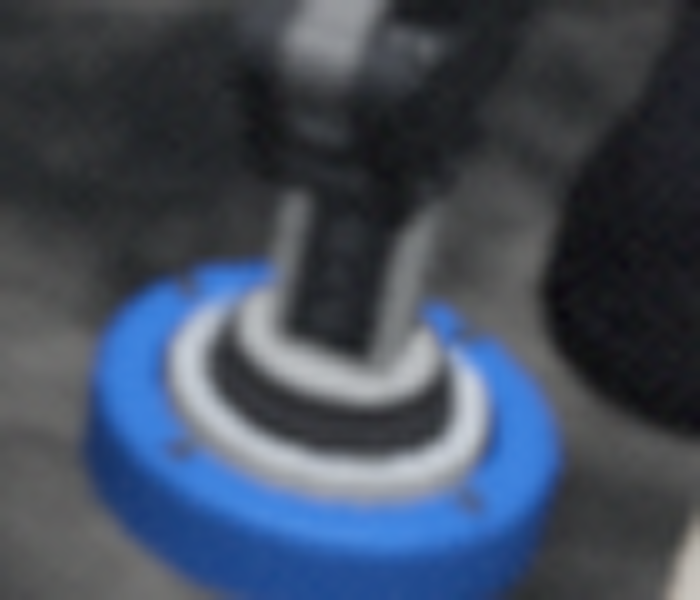

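The face front edge is now at about y=408, down 38 px at roughly 5.1 px/mm, so about 7.4 mm. Blue is done. I lift straight up, then go drawn-in to above yellow.

```bash
python3 -m jog '[[-1,-0.004,0,0,0],[-1,-0.015,0,0,0],[-1,-0.035,0,0,0],[-1,-0.06,0,0,0],[-1,-0.085,0.01,-0.01,0],[-1,-0.1,0.035,-0.03,0],[-1,-0.1,0.065,-0.055,0],[-1,-0.1,0.1,-0.08,0],[-1,-0.1,0.135,-0.1,0],[-1,-0.1,0.17,-0.12,0],[-1,-0.1,0.205,-0.13,0],[-1,-0.1,0.24,-0.13,0],[-1,-0.1,0.275,-0.125,0],[-1,-0.1,0.31,-0.115,0],[-1,-0.1,0.34,-0.105,0],[-1,-0.1,0.36,-0.098,0],[-1,-0.1,0.37,-0.095,0],[-1,-0.1,0.3747,-0.0945,0],[-1,-0.1,0.3747,-0.0945,0],[-1,-0.1,0.3747,-0.0945,0]]'
python3 - <<'E'
from h import *
t=env.get_image('top');b=env.get_image('scene'); s=env.observe();print(s['position'],s['q'])
cv2.imwrite('pics/y1s.png',b[:,:,::-1]);cv2.imwrite('pics/y1t.png',t[:,:,::-1])
cv2.imwrite('pics/y1.png',np.hstack([cv2.resize(b[150:330,180:420],(400,300),interpolation=2),cv2.resize(b[265:325,445:525],(400,300),interpolation=2)])[:,:,::-1])
E
```

```text
time_s: 11.9
position: [0.4305, 0.1142, 0.1237]
tool_rot: [[-0.0, -0.0, 1.0], [-0.0, 1.0, 0.0], [-1.0, -0.0, -0.0]]
ft_force: [-0.3, -0.1, 0.7]
grip_width: 0.0003
[0.43053631 0.11414813 0.12370047] [-4.42245338e-01  1.78574671e+01  9.93346290e+01 -7.79402356e-03
  6.28122805e+01 -4.31388572e-01]
```

View pics/y1s.png

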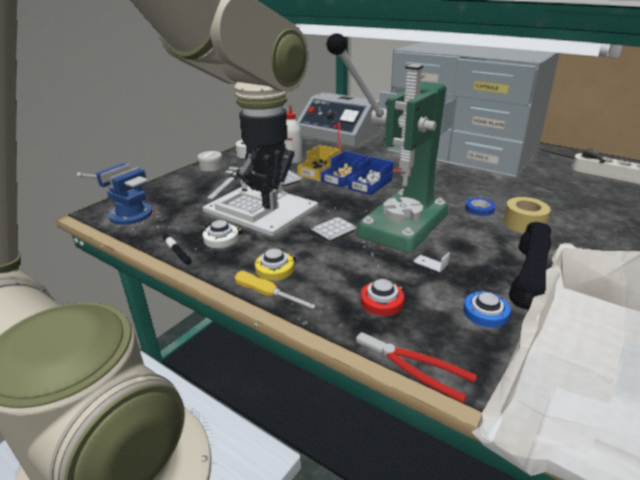

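View pics/y1.png

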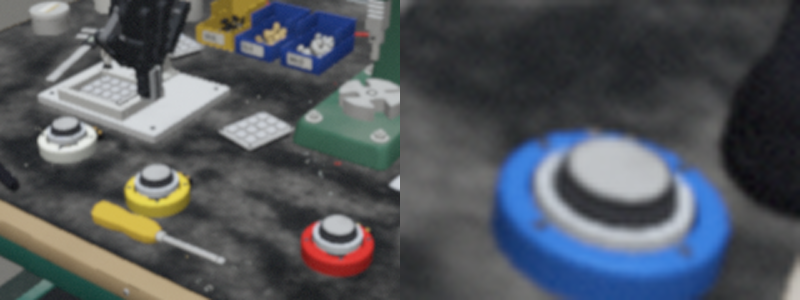

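Blue's cup stays down with its capsule seated. The gripper stands above yellow, tips at about (271,207).

```bash
cat >> h.py <<'E'
def proj(n,P):
    c=env.camera_model(n); q=np.array(c['orientation']).T@(np.array(P)-c['origin']); p=np.array([q[0],-q[1]])/-q[2]
    p=p*(1+c['k1']*(p@p)); return np.array([c['fx']*p[0]+c['cx'],c['fy']*p[1]+c['cy']])
E
python3 - <<'E'
from h import *
for z in(.0385,.11,.125,.131,.14):print(z,proj('scene',[.4305,.1142,z]).round(1))
t=cv2.imread('pics/y1t.png')[:,:,::-1].copy();b=cv2.imread('pics/y1s.png')[:,:,::-1].copy()
p,e=tri(face(t,470,234)[0],face(b,489,302)[0]);print('blue',face(t,470,234),face(b,489,302),p,e)
cv2.imwrite('pics/y2.png',cv2.resize(b[180:270,240:320],(533,600),interpolation=cv2.INTER_CUBIC)[:,:,::-1])
E
```

```text
0.0385 [274.1 253.7]
0.11 [271.4 219.9]
0.125 [270.8 212.5]
0.131 [270.6 209.5]
0.14 [270.2 204.9]
blue (array([469.68421053, 234.68947368]), array([462, 227,  16,  16, 190], dtype=int32)) (array([488.47802198, 298.25274725]), array([479, 293,  21,  12, 182], dtype=int32)) [ 0.52511256 -0.25904036  0.03413763] 0.0015754718935305399
```

View pics/y2.png

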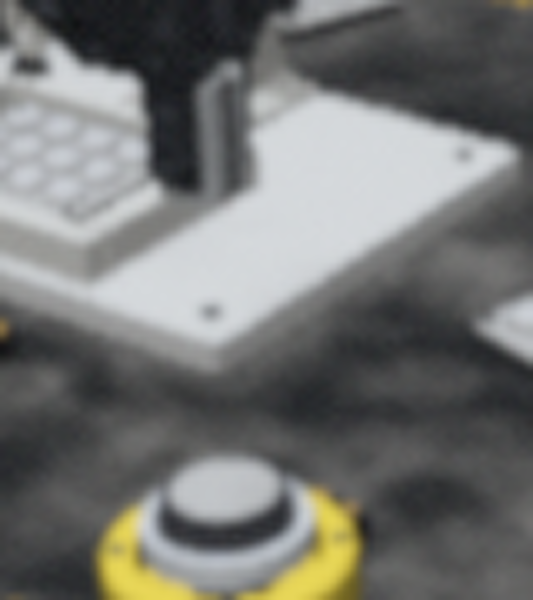

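Blue's face triangulates 6.5 mm lower than before, consistent with the first estimate. The tip projects to about 7.5 mm above the reported TCP here too, so contact on yellow should again come at TCP z≈0.031. I go down to just above it.

```bash
python3 -m jog '[[-1,0.01,0.0008,0.0003,0],[-1,0.03,0.0008,0.0003,0],[-1,0.05,0.0008,0.0003,0],[-1,0.068,0.0008,0.0003,0],[-1,0.078,0.0008,0.0003,0],[-1,0.083,0.0008,0.0003,0],[-1,0.087,0.0008,0.0003,0],[-1,0.087,0.0008,0.0003,0],[-1,0.087,0.0008,0.0003,0]]'
python3 - <<'E'
from h import *
b=env.get_image('scene')
cv2.imwrite('pics/y3.png',cv2.resize(b[225:285,240:310],(700,600),interpolation=cv2.INTER_CUBIC)[:,:,::-1])
E
```

```text
time_s: 12.9
position: [0.4312, 0.1156, 0.037]
tool_rot: [[0.001, -0.001, 1.0], [-0.0, 1.0, 0.001], [-1.0, -0.0, 0.001]]
ft_force: [0.4, -0.4, 0.9]
grip_width: 0.0003
```

View pics/y3.png

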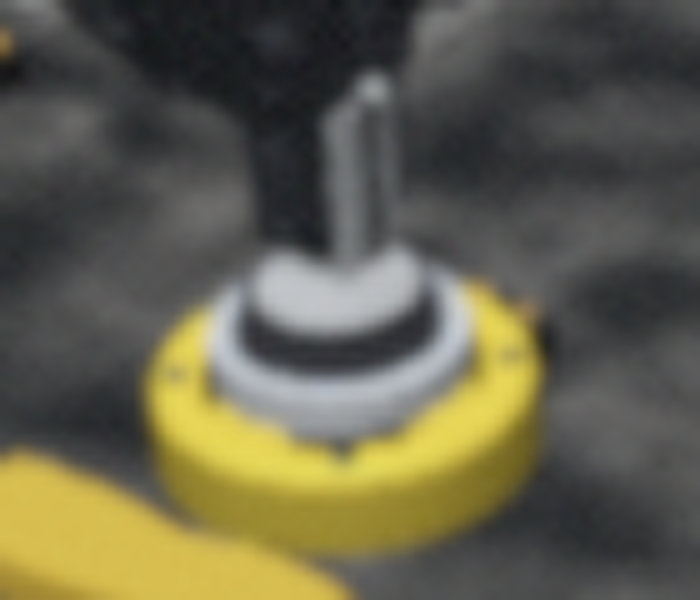

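The fingers are centred over the yellow face, just above it. Its front edge is at about (330,335) and the cup has not moved. Now I press to TCP ≈ 0.0225.

```bash
python3 -m jog '[[-1,0.002,0,0,0],[-1,0.004,0,0,0],[-1,0.006,0,0,0],[-1,0.0075,0,0,0],[-1,0.009,0,0,0],[-1,0.0105,0,0,0],[-1,0.012,0,0,0],[-1,0.0135,0,0,0],[-1,0.0145,0,0,0],[-1,0.0145,0,0,0],[-1,0.0145,0,0,0]]'
python3 - <<'E'
from h import *
b=env.get_image('scene')
cv2.imwrite('pics/y4.png',cv2.resize(b[225:285,240:310],(700,600),interpolation=cv2.INTER_CUBIC)[:,:,::-1])
E
```

```text
time_s: 14.05
position: [0.4309, 0.1156, 0.022]
tool_rot: [[-0.0, -0.001, 1.0], [-0.0, 1.0, 0.001], [-1.0, -0.0, -0.0]]
ft_force: [-0.0, 0.7, 0.2]
grip_width: -0.0
```

View pics/y4.png

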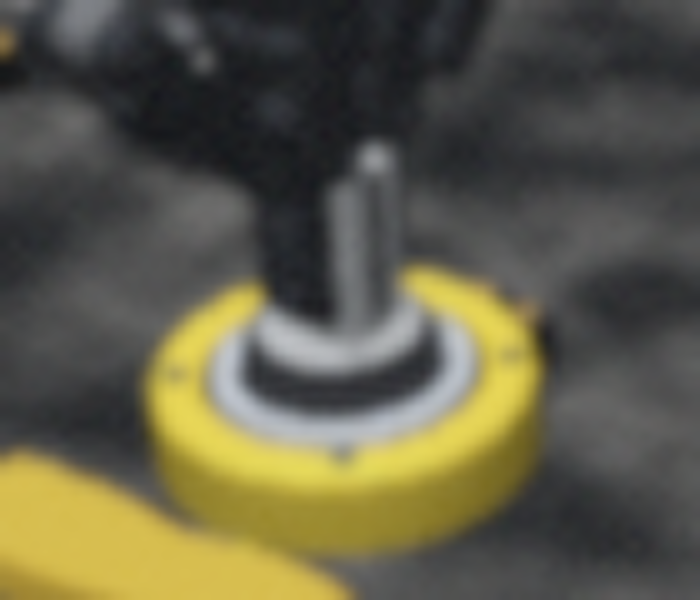

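Yellow's face front edge moved from y=335 to about 375, about 8.5 mm at ~4.7 px/mm, and the cup is nearly flush with the rim. I lift and go to red, drawn in on the way.

```bash
python3 -m jog '[[-1,-0.004,0,0,0],[-1,-0.015,0,0,0],[-1,-0.035,0,0,0],[-1,-0.06,0,0,0],[-1,-0.085,-0.005,-0.005,0],[-1,-0.1,-0.025,-0.015,0],[-1,-0.1,-0.055,-0.025,0],[-1,-0.1,-0.09,-0.025,0],[-1,-0.1,-0.125,-0.01,0],[-1,-0.1,-0.16,0.005,0],[-1,-0.1,-0.19,0.018,0],[-1,-0.1,-0.208,0.024,0],[-1,-0.1,-0.2176,0.025,0],[-1,-0.1,-0.2176,0.025,0],[-1,-0.1,-0.2176,0.025,0]]'
python3 - <<'E'
from h import *
t=env.get_image('top');b=env.get_image('scene'); s=env.observe();print(s['position'],s['q'])
for n,u in(('blue',((470,234),(489,300))),('yellow',((283,286),(274,257)))):
    try: print(n,face(b,*u[1]),tri(face(t,*u[0])[0],face(b,*u[1])[0]))
    except Exception as e: print(n,e)
cv2.imwrite('pics/r1.png',np.hstack([cv2.resize(x,(400,300),interpolation=cv2.INTER_AREA) for x in(t,b)])[:,:,::-1])
E
```

```text
time_s: 15.6
position: [0.4556, -0.1011, 0.1222]
tool_rot: [[-0.0, -0.001, 1.0], [0.0, 1.0, 0.001], [-1.0, 0.0, -0.0]]
ft_force: [-0.2, -0.6, -0.5]
grip_width: -0.0003
[ 0.45578208 -0.1008989   0.12224056] [-2.70644238e+01  1.98709303e+01  9.63254593e+01  6.53969184e-03
  6.38209111e+01 -2.71846951e+01]
blue (array([488.47802198, 298.25274725]), array([479, 293,  21,  12, 182], dtype=int32)) (array([ 0.52547313, -0.25914995,  0.03397232]), np.float64(0.0019420368782785613))
yellow (array([273.33606557, 256.49180328]), array([265, 252,  17,  10, 122], dtype=int32)) (array([0.43044489, 0.11545786, 0.03181816]), np.float64(0.0016522418306756214))
```

View pics/r1.png

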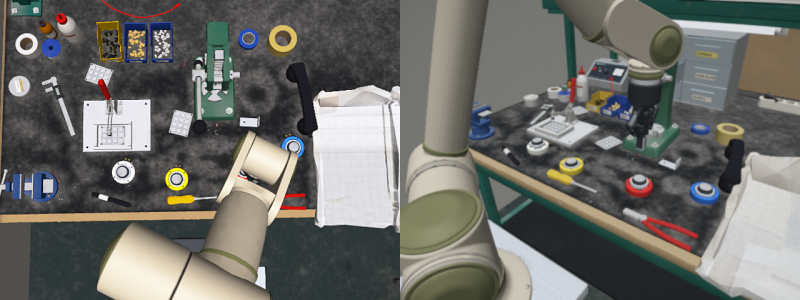

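Blue's face is now 6.5 mm lower and yellow's 8 mm lower. Nothing else has moved, and the gripper is above red. I go down to just above its face.

```bash
python3 -m jog '[[-1,0.01,-0.001,0,0],[-1,0.03,-0.001,0,0],[-1,0.05,-0.001,0,0],[-1,0.066,-0.001,0,0],[-1,0.076,-0.001,0,0],[-1,0.082,-0.001,0,0],[-1,0.0855,-0.001,0,0],[-1,0.0855,-0.001,0,0],[-1,0.0855,-0.001,0,0]]'
python3 - <<'E'
from h import *
b=env.get_image('scene')
cv2.imwrite('pics/r2.png',cv2.resize(b[260:320,348:418],(700,600),interpolation=cv2.INTER_CUBIC)[:,:,::-1])
E
```

```text
time_s: 16.6
position: [0.4564, -0.103, 0.037]
tool_rot: [[0.001, -0.001, 1.0], [-0.0, 1.0, 0.001], [-1.0, -0.0, 0.001]]
ft_force: [-1.2, -0.0, 0.1]
grip_width: 0.0001
```

View pics/r2.png

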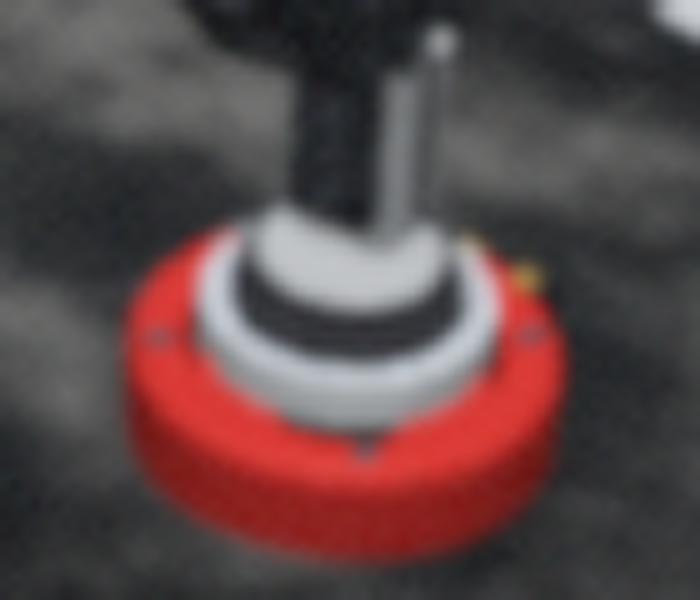

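The fingers are over the red face, whose front edge is at about (360,312), and the cup is still up. I press the same way as on yellow.

```bash
python3 -m jog '[[-1,0.002,0.0005,0,0],[-1,0.004,0.0005,0,0],[-1,0.006,0.0005,0,0],[-1,0.0075,0.0005,0,0],[-1,0.009,0.0005,0,0],[-1,0.0105,0.0005,0,0],[-1,0.012,0.0005,0,0],[-1,0.0135,0.0005,0,0],[-1,0.0145,0.0005,0,0],[-1,0.0145,0.0005,0,0],[-1,0.0145,0.0005,0,0]]'
python3 - <<'E'
from h import *
b=env.get_image('scene')
cv2.imwrite('pics/r3.png',cv2.resize(b[260:320,348:418],(700,600),interpolation=cv2.INTER_CUBIC)[:,:,::-1])
E
```

```text
time_s: 17.75
position: [0.4561, -0.1024, 0.022]
tool_rot: [[-0.0, -0.001, 1.0], [0.0, 1.0, 0.001], [-1.0, 0.0, -0.0]]
ft_force: [-0.1, -0.4, 0.0]
grip_width: -0.0003
```

View pics/r3.png

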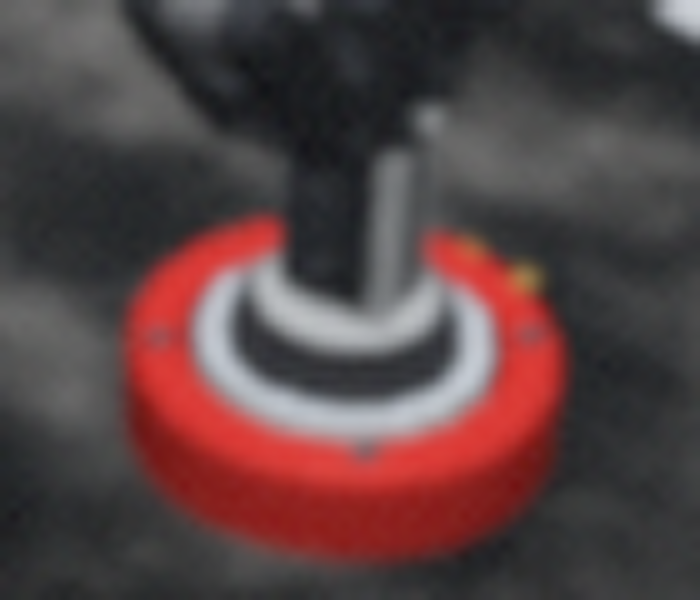

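Red's cup is nearly flush, its face edge having moved from y=312 to 352 (about 8 mm). I lift straight up and clear the view for the final check.

```bash
python3 -m jog '[[-1,-0.004,0,0,0],[-1,-0.015,0,0,0],[-1,-0.035,0,0,0],[-1,-0.06,0,0,0],[-1,-0.085,0,0,0],[-1,-0.11,0,-0.005,0],[-1,-0.13,0.01,-0.03,0],[-1,-0.14,0.02,-0.06,0],[-1,-0.15,0.03,-0.09,0],[-1,-0.15,0.03,-0.1,0],[-1,-0.15,0.03,-0.1,0],[-1,-0.15,0.03,-0.1,0]]'
python3 - <<'E'
from h import *
t=env.get_image('top');b=env.get_image('scene')
t0=cv2.imread('pics/top0.png')[:,:,::-1].copy();b0=cv2.imread('pics/scene0.png')[:,:,::-1].copy()
T={'blue':(470,234),'yellow':(283,286),'red':(391,272),'white':(195,275)}
S={'blue':(489,299),'yellow':(274,256),'red':(383,286),'white':(221,226)}
for c in T:
    f0=face(b0,*S[c]);f=face(b,*S[c]); print(c,f0[0].round(1),f[0].round(1),f[1][2:])
    try: print('  tri',tri(face(t,*T[c])[0],f[0]),face(t,*T[c])[1][2:])
    except Exception as e: print(e)
cv2.imwrite('pics/f1.png',b[:,:,::-1]);cv2.imwrite('pics/f1t.png',t[:,:,::-1])
E
```

```text
time_s: 19.0
position: [0.3569, -0.073, 0.1722]
tool_rot: [[0.001, -0.0, 1.0], [-0.0, 1.0, 0.0], [-1.0, -0.0, 0.001]]
ft_force: [-0.8, -0.1, 0.7]
grip_width: 0.0006
blue [489.1 295. ] [488.5 298.3] [ 21  12 182]
  tri (array([ 0.52518939, -0.25904752,  0.03409336]), np.float64(0.0016197954546813879)) [ 16  16 191]
yellow [273.2 252.9] [273.3 256.5] [ 17  10 122]
  tri (array([0.43044489, 0.11545786, 0.03181816]), np.float64(0.0016522418306756214)) [ 15  15 188]
red [382.6 284.5] [382.2 292.6] [ 31  21 321]
  tri (array([ 0.45625708, -0.1025558 ,  0.02349053]), np.float64(0.0030140795731464554)) [ 16  15 188]
white [218.7 223.4] [218.8 223.4] [15  8 86]
  tri (array([0.45592237, 0.28604558, 0.03986066]), np.float64(0.0015680155928253848)) [ 16  16 195]
```

View pics/f1.png

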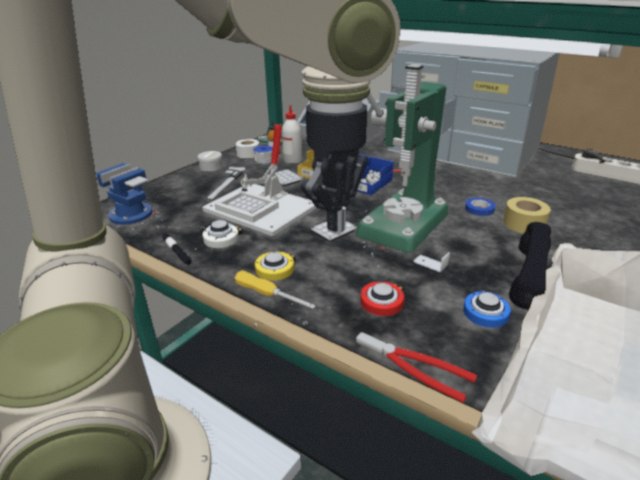

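View pics/f1t.png

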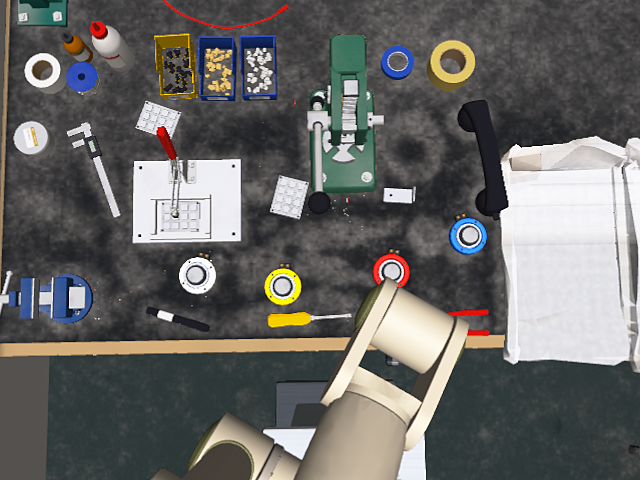

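The final views show all four capsules in their cups and the bystanders in place. The red mask merged face and cup wall this time (31x21 px), so I re-measure it with a better seed.

Run:
```python
from h import *
b=cv2.imread('pics/f1.png')[:,:,::-1].copy();t=cv2.imread('pics/f1t.png')[:,:,::-1].copy()
h=cv2.cvtColor(b,cv2.COLOR_RGB2HSV)
for v in(288,290,291):
    f=face(b,382,v);print(v,f[0].round(1),f[1][2:])
f=face(b,382,289)
print(tri(face(t,391,272)[0],f[0]))
# bystander shift: difference images start/end around each
a=cv2.imread('pics/top0.png').astype(int);d=np.abs(a-t[:,:,::-1].astype(int)).max(2)
for n,(u0,v0,u1,v1) in {'screwdriver':(262,308,355,330),'pliersL':(396,316,430,330),'keypad':(268,172,312,222),'hook':(380,182,420,208)}.items(): print(n,(d[v0:v1,u0:u1]>60).sum())
a=cv2.imread('pics/scene0.png').astype(int);d=np.abs(a-b[:,:,::-1].astype(int)).max(2)
print('pliers scene',(d[330:402,354:480]>60).sum())
cv2.imwrite('pics/f2.png',cv2.resize(b[240:330,240:520],(800,257),interpolation=cv2.INTER_CUBIC)[:,:,::-1])
print(env.observe()['time_s'],env.observe()['qvel'])
```

```text
288 [382.2 292.6] [ 31  21 321]
290 [382.2 292.6] [ 31  21 321]
291 [382.2 292.6] [ 31  21 321]
(array([ 0.45625708, -0.1025558 ,  0.02349053]), np.float64(0.0030140795731464554))
screwdriver 0
pliersL 275
keypad 0
hook 0
pliers scene 0
19.1 [ 0.15737271  0.06264379  0.32783607 -0.02981587  0.00312724 -0.03778073]
```

View pics/f2.png

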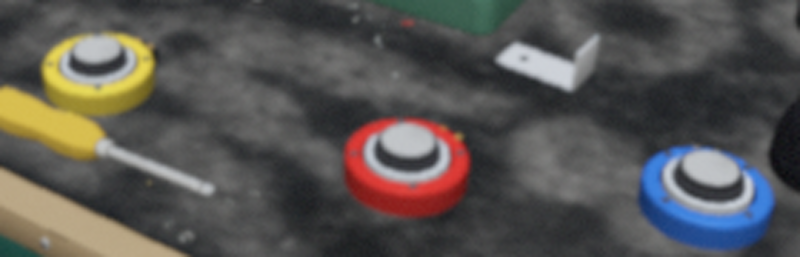

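```bash
python3 -c "
from rig import env
print(env.close_job())"
```

```text
the job is handed in; nothing more can be done
None
```

I pressed the capsules down with the shut fingertips in the order blue, yellow, red, and handed the job in at about 19 s of the 51 s allowed. No verdict is reported.

**Cup travel, from the last pictures:**

| Nest | Face lower by | How measured |
|---|---|---|
| Blue | about 6.5 mm | triangulated from both cameras |
| Yellow | about 8 mm | triangulated from both cameras |
| Red | about 8 mm | picture shift only |
| White | no change | triangulated from both cameras |

All four capsules lie in their cups and the arm is clear of everything.

**Bystanders:** the screwdriver, keypad and bracket show no change in the top view, and the pliers none in the scene view. The arm hid the pliers in the top view, so that comparison did not work.

**What disagreed or failed:**
- **Wrist force:** it read only about ±1 N of noise even while a cup was moving. I never measured the pressing force and steered by pictures and position instead. Stopping short of the end of travel should have kept it low.
- **Fingertip height:** the shut fingertips stood about 7 mm behind the reported TCP along the tool, not 14 mm ahead of it as stated.
- **Red triangulation:** the final check on red failed because the mask merged the face with the cup wall. My red figure rests on the picture shift during the press and the cup being nearly flush with its rim.

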